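# Fit the keyed spindle into the ink mill's drive hub

### The job

Lift the spindle with the flat grip out of its wooden stand and put its shaft into the slotted hub of the ink mill's drive; turn it until the key drops into the hub's slot, then push it fully home, flange against the hub, against the spring ejector inside. Finish while still gripping the spindle and holding it pushed home (the spring lifts it again if you let go), and leave everything else on the table where it is.

Things in the scene. Friction and masses are not known exactly. Their poses are not given: they have to be found in the camera images.
- spindle_grip (a point): Loose steel spindle, about 200 g, upright in its stand; this point is the centre of its flat grip, an upright plate 36 mm long (own x) by 14 mm thick (own y) by 50 mm tall. The round flange under it has its top 25 mm below this point; the shaft's tip is 73 mm below. Own z is up, own +x is the key's side; in the stand +x points within 30 degrees of world +x.
- spindle_shoulder (a point): Point on the spindle's axis in the underside of its flange, 33 mm below the centre of the grip; same axes. The flange has radius 24 mm and is 8 mm thick; a small nib on its rim (to 30 mm from the axis, on own +x) shows the key's side from above. The flange meets the hub's top face when the spindle is home.
- hub_face (a point): Centre of the hub's top face, 90 mm above the table; fixed, own z up, own x = the mill's x. The hub is a steel ring, outer radius about 31 mm; its upright bore has radius 10.5 mm. One slot 11 mm wide for the key is cut through the ring's wall over its full height, a gap seen from above and from the side. The key goes in within about 0.1 rad of the slot's direction.
- mill: The ink mill's drive: fixed grey housing 170 x 140 mm, 45 mm tall, origin under its centre, the hub on its top centre. The slot points anywhere within 0.6 rad either side of this body's own +x, differently each time: look for it, or feel for it by turning the spindle under light push. Off the slot the key stops on the hub face, flange 26 mm above it; on the slot it drops further.
- ejector (a joint): Spring-loaded brass ejector in the hub's bore: 0 when up (its top 28 mm below the hub face), grows in m as it is pushed down, 0.012 when the spindle is fully home. It pushes back with 5 N at the start of its travel and 12 N with the spindle home; the spindle's weight alone does not push it down.
- stand: The spindle's stand: fixed wooden block 80 x 80 mm, 46 mm tall, with a round hole 38 mm wide from above; the spindle's flange rests on its top. Origin under its centre.
- stand2: A second, equal stand with the stirrer in it. Origin under its centre.
- stirrer_mid (a point): Bystander: steel stirrer with a plain shaft and a ball on top (radius 16 mm), in the second stand; this point is 50 mm above its shaft's foot; its top is 94 mm above the foot (100 mm above the table).
- jar_amber: Bystander: amber glass jar, radius 28 mm, 85 mm tall, origin under its centre.
- jar_dark: Bystander: small jar, radius 24 mm, 75 mm tall, origin under its centre.
- vial: Bystander: open glass vial, radius 20 mm, 60 mm tall, origin under its centre.
- mortar: Bystander: dark heavy mortar with its pestle, radius 66 mm, 117 mm tall with the pestle, origin under its centre.
- jar_lid: Bystander: brass jar lid lying flat, radius 30 mm, 10 mm thick, origin under its centre.
- brush: Bystander: paint brush 200 mm long lying on the table.
- spindle: The same spindle with its origin at the tip of its shaft, 73 mm below the centre of its grip; same axes. The shaft has radius 9 mm and reaches 40 mm from flange to tip, the last 10 mm tapered to radius 5 mm. One key 7 mm wide stands out on own +x to 16 mm from the axis, from the flange down to 14 mm above the tip.
Things that resemble listed ones, but are neither listed nor needed, are in the scene too. What is shaped like the spindle but blue is not meant.

How it is judged:
On the way, in this order (a step that is already met when the one before it is completed fails the run):
1. the spindle is lifted clear of its stand in the gripper (height (world z) of spindle_shoulder above 0.095 m and contact force between the fingers and spindle above 1 N), for 0.1 s.
2. the key has dropped into the hub's slot (tip over 18 mm deep in the bore) (horizontal distance between spindle_shoulder and hub_face below 0.004 m and z of spindle_shoulder in the frame of hub_face below 0.022 m), for 0.1 s.
At the end, for the whole second after the job is handed in: Spindle upright (0.08 rad) in the hub, on its axis within 4 mm, flange within 2.5 mm of the hub face, ejector down over 9.5 mm, still gripped (over 2 N, grasp point within 32 mm of the grip's centre); bystanders within 30 mm of their places (stirrer 20 mm) (horizontal distance between spindle_shoulder and hub_face below 0.004 m and z of spindle_shoulder in the frame of hub_face below 0.0025 m and angle between spindle_grip's own z axis and vertical below 0.08 rad and value of joint ejector above 0.0095 m and contact force between the fingers and spindle above 2 N and distance between the grasp point and spindle_grip below 0.032 m and not (distance of any of jar_amber, jar_dark, vial, mortar, jar_lid, brush from where it was at the start of the episode above 0.03 m or distance of stirrer_mid from where it was at the start of the episode above 0.02 m)); the arm keeps its last pose, push and grip.
It fails at once if a bystander was knocked away from its place (over 30 mm; the stirrer over 20 mm) (distance of any of jar_amber, jar_dark, vial, mortar, jar_lid, brush from where it was at the start of the episode above 0.03 m or distance of stirrer_mid from where it was at the start of the episode above 0.02 m).
It also fails if it takes over 48 s, if anything falls off the work surface, if the arm or the gripper's body presses on something with over 40 N, if the wrist force passes 120 N, or if a joint passes its speed limit or range.

### The arm

A 7-joint arm with a two-finger parallel gripper is mounted at the origin on the work surface. World frame = base frame: x ahead of the robot, y to its left, z up, the work surface at z = 0. Lengths are in m, angles in rad, forces in N, time in s.
With the tool pointing down it reaches from about 0.35 to 0.9 m from the base axis. Payload 7.2 kg.
Tool frame: the origin (TCP) lies on the centre line of the jaws, within the pads' length; the fingertips stand 17 mm ahead of it and the grasp point (between the pads) lies 2 mm behind it (r.tip_reach is the distance from the TCP to the fingertips, in m); x points along the fingers, y is the direction in which the jaws open and shut, and the axes are right-handed (so a half turn about x gives the same grasp; the last joint's range is limited). The gripper opens to 85 mm and grips with 20 to 120 N. Pads are 22 mm wide; open, the fingers measure 114 mm over their backs; the gripper's body (76 mm by 85 mm) begins 54 mm behind the grasp point. The pads swing forward as they close: fully open they stand 13 mm farther back than shut.
Start: joints at [-1.354, 0.411, -0.013, 1.596, 0.006, 1.134, -0.082], TCP at [0.176, 0.6, 0.248] pointing down, gripper open.
Joint ranges: [-2.95, 2.95], [-0.29, 1.99], [-1.47, 1.44], [0.14, 2.54], [-1.03, 4.17], [0.13, 1.85], [-2.86, 2.86]. Speed limits (rad/s): [2.39, 2.39, 3.01, 3.01, 3.14, 3.14, 3.14].

### API

Orientations are given as a unit quaternion [w, x, y, z].
In Python, from bench import sensors, cams, r gives the robot as it stands.
- The arm moves only by the shell command python3 -m jog 'ROWS'. ROWS is JSON, a list of rows, each an object with "linear": the shift along the tool's x, y, z in m, a list of three; "delta_rot": the turn, a rotation vector about the tool's x, y, z in rad, a list of three; "hand": the opening in per cent of the stroke, from 0 (shut) to 100 (fully open). A call has 1 to 5 rows; each row is the pose to reach, as a shift and turn from the pose commanded when the call began, along the tool's axes at that moment; what a row does not reach only later rows make up. A row lasts 1/10 s, in which the tool goes at most 50 mm and 8.59 degrees, less where a joint would pass 70% of its speed; a pose out of reach is approached as far as the arm can. A call with a gripper value outside its range is refused whole. The fingers move at their own pace and stop on an object; the grip force is fixed at half the most. Time passes only in rows, so rows that repeat a pose let the fingers close. It gives the time, the measured TCP pose, the force and the opening at its end, in the units of the state.
- sensors.observe(): the state, without advancing time (a new reading comes with each control period).
- cams.snapshot(name): name is "scene" or "top"; returns the picture (420x560x3 uint8, red, green, blue); there is no depth.
- cams.camera_model(name): a dict with "fovy" (degrees; the focal length in pixels is half the picture's height over the tangent of half this angle, whatever the lens; pixels are square), "cx", "cy" (the principal point, pixels), "D" ([k1, k2, p1, p2, k3] as OpenCV has them; the pictures are not rectified), "position" and "attitude" of the camera in the world. Camera axes: x right, y up, looking along -z (the intrinsics and any distortion apply to the point x, -y, -z); pixel columns grow to the right and rows downward; lengths in m; the calibration is good to about 2 mm. A picture is of the moment at which its call begins. camera_model takes no time and is no camera call.
- r.sign_off(): hands the job in, once; it reports no verdict.
The state is a dict: "t": time; "joint_pos": joint angles; "qd": joint speeds; "effort": joint torques, N m; "ee_pos": TCP position; "eef_rot": TCP orientation; "force": force on the tool from outside, world axes, zero at the start; "torque": the same for the moment, N m; "gripper_width": finger opening in m.
Only numpy, scipy, OpenCV 4.12 (cv2) and the standard library are available. Lean on these libraries where they do the work, as an engineer would, in place of code of your own. Each camera call takes 0.05 s, during which the arm holds its last target.

## Working session

There is one attempt and no reset: what is moved stays moved. The work goes in short steps, Python scripts to look and compute and a shell command to move; the robot and the scene stay as the last step left them, time stands still between calls to the robot, and variables do not carry over. Pictures are saved under pics/ and viewed, and the job is handed in when it is done.

```bash
ls; mkdir -p pics
python3 - <<'E'
from bench import sensors,cams,r
import cv2
print(sensors.observe())
for n in("scene","top"):
    print(n,cams.camera_model(n))
    cv2.imwrite(f"pics/{n}0.png",cams.snapshot(n)[:,:,::-1])
E
```

```text
pics
{'t': 0.0, 'joint_pos': array([-1.35417281,  0.41190603, -0.01270899,  1.59706376,  0.00562151,
        1.13432596, -0.08218836]), 'qd': array([ 1.34113950e-04,  2.75323214e-03,  2.87614143e-05, -3.06086161e-04,
        6.73861984e-04, -1.48613023e-03, -4.59391677e-04]), 'effort': array([ 9.96492490e-04, -6.00617552e+01,  6.82630073e-01, -2.99412847e+01,
        1.38565607e-02,  1.06966723e-02,  2.20695910e-06]), 'ee_pos': array([0.1755282 , 0.59933805, 0.2474412 ]), 'eef_rot': array([ 0.69991575,  0.0997568 ,  0.69998492, -0.1009338 ]), 'force': array([ 0.55334487, -0.05439745, -0.58313376]), 'torque': array([-0.04120602,  0.00446112,  0.00608134]), 'gripper_width': 0.08538132042154717}
scene {'fovy': 53.52729957987818, 'cx': 278.84195945758967, 'cy': 207.34072059961767, 'D': array([-0.07224715,  0.        ,  0.        ,  0.        ,  0.        ]), 'position': array([1.15934469, 0.03146684, 0.80485175]), 'attitude': array([0.62675001, 0.2376498 , 0.26086195, 0.69473595])}
top {'fovy': 56.44675580983732, 'cx': 277.95569086884, 'cy': 208.8160267340073, 'D': array([-0.06737684,  0.        ,  0.        ,  0.        ,  0.        ]), 'position': array([ 0.45392086, -0.01875868,  1.00437169]), 'attitude': array([ 0.71555075,  0.03427535, -0.0450317 , -0.69626465])}
```

View pics/scene0.png

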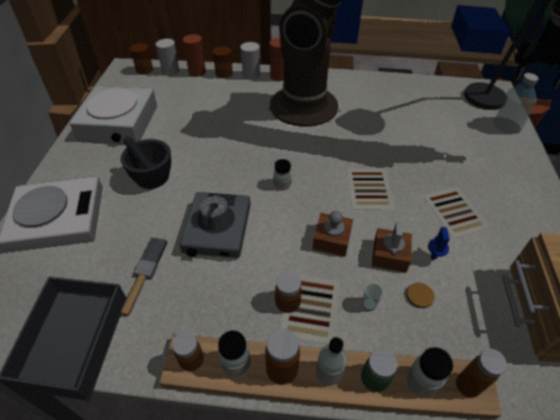

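View pics/top0.png

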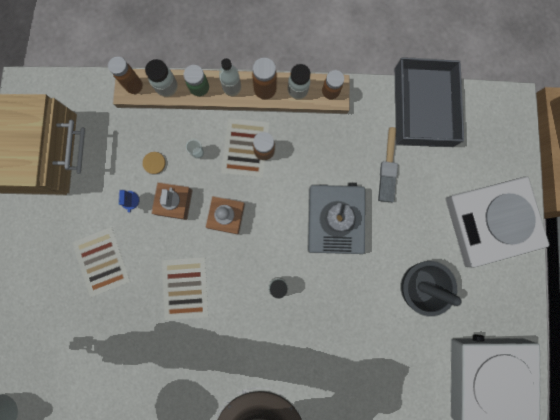

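The top view shows the spindle's stand at about (171,200), the stirrer's stand at (225,214), the mill at (338,219) and the blue decoy at (128,200). I'll zoom in on these.

```bash
cat > h.py <<'E'
import numpy as np,cv2
from scipy.spatial.transform import Rotation as R
from bench import cams,sensors
def KD(n):
    m=cams.camera_model(n);f=210/np.tan(np.radians(m['fovy'])/2)
    K=np.array([[f,0,m['cx']],[0,f,m['cy']],[0,0,1.]]);q=m['attitude']
    A=R.from_quat([q[1],q[2],q[3],q[0]]).as_matrix()@np.diag([1,-1,-1.])
    return K,np.array(m['D']),A,np.array(m['position'])
def ray(n,uv):
    K,D,A,p=KD(n);x=cv2.undistortPoints(np.array(uv,float).reshape(-1,1,2),K,D)[:,0]
    return p,np.c_[x,np.ones(len(x))]@A.T
def onz(n,uv,z):
    p,d=ray(n,uv);return p+d*((z-p[2])/d[:,2])[:,None]
def proj(n,P):
    K,D,A,p=KD(n);c=(np.atleast_2d(P)-p)@A
    return cv2.projectPoints(c,np.zeros(3),np.zeros(3),K,D)[0][:,0]
def tri(uvs,uvt):
    p1,d1=ray('scene',uvs);p2,d2=ray('top',uvt);o=[]
    for a,b in zip(d1,d2):
        s=np.linalg.lstsq(np.c_[a,-b],p2-p1,rcond=None)[0];o.append(((p1+a*s[0])+(p2+b*s[1]))/2)
    return np.array(o)
def crop(n,img,u0,v0,w,h,k,out):
    c=img[v0:v0+h,u0:u0+w];c=cv2.convertScaleAbs(c,alpha=1.6,beta=10)
    cv2.imwrite(out,cv2.resize(c[:,:,::-1],None,fx=k,fy=k,interpolation=cv2.INTER_CUBIC))
E
python3 - <<'E'
from h import *
t=cv2.imread('pics/top0.png')[:,:,::-1];s=cv2.imread('pics/scene0.png')[:,:,::-1]
crop('top',t,140,170,66,50,12,'pics/t_sp.png')
crop('top',t,300,175,80,60,10,'pics/t_mill.png')
crop('s',s,365,210,66,50,12,'pics/s_sp.png')
crop('s',s,176,180,80,60,10,'pics/s_mill.png')
E
```

```text
(no output)
```

View pics/t_sp.png

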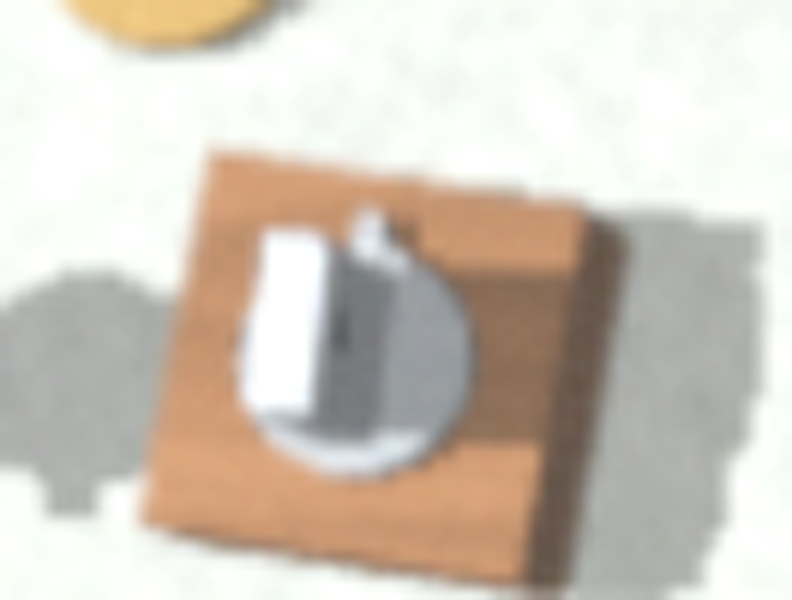

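View pics/t_mill.png

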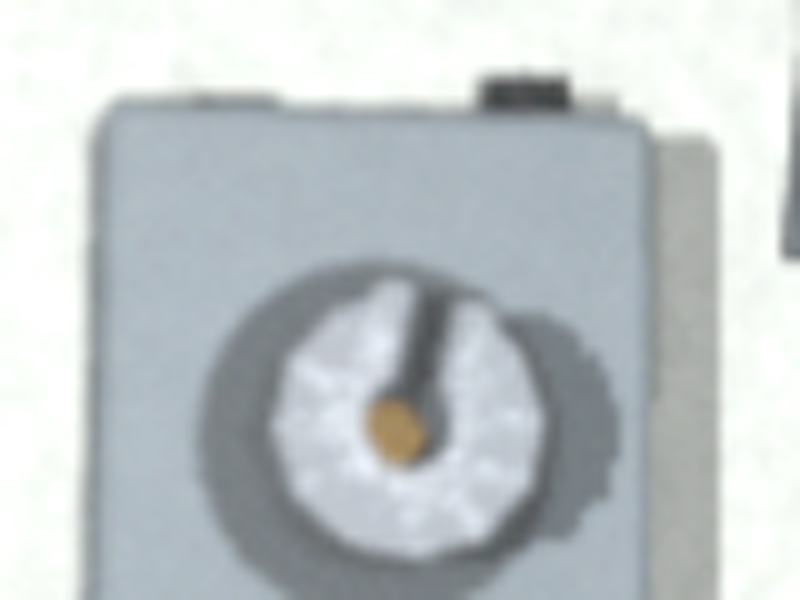

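View pics/s_sp.png

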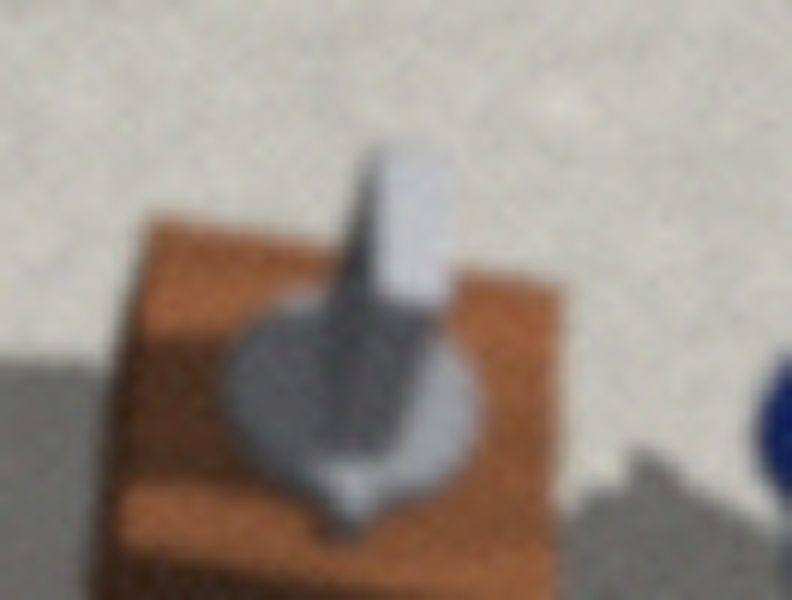

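View pics/s_mill.png

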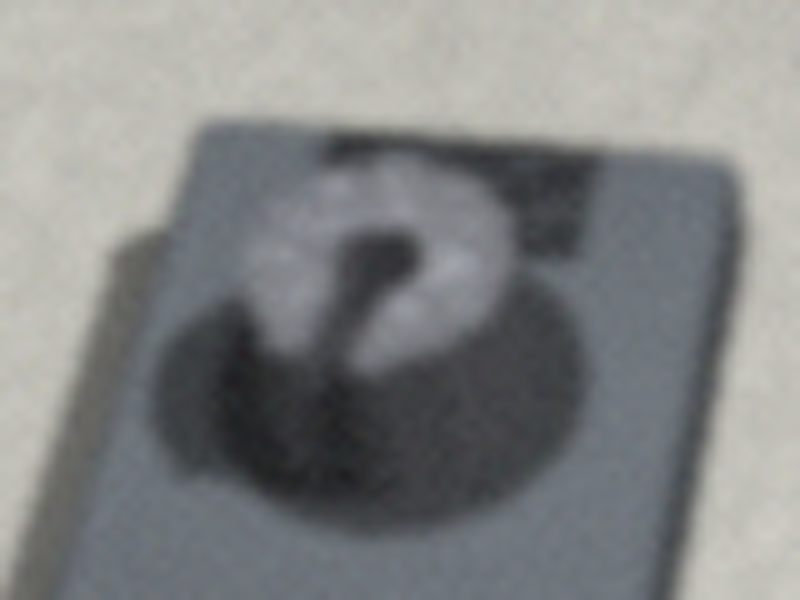

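Run:
```python
from h import *
t=cv2.imread('pics/top0.png').astype(int);s=cv2.imread('pics/scene0.png').astype(int)
# hub ring: bright & low sat within mill window
for n,im,(u0,v0,w,h),th in(('top',t,(322,198,38,36),108),('scene',s,(194,190,40,35),88)):
    c=im[v0:v0+h,u0:u0+w].min(2); print(n,np.percentile(c,[5,25,50,75,95]))
    m=(c>th).astype(np.uint8);m=cv2.resize(c.astype(np.float32),None,fx=8,fy=8,interpolation=cv2.INTER_CUBIC)>th
    k,l,st,ce=cv2.connectedComponentsWithStats(m.astype(np.uint8));i=1+np.argmax(st[1:,4])
    cn=max(cv2.findContours((l==i).astype(np.uint8),0,1)[0],key=len);hu=cv2.convexHull(cn)[:,0]
    uv=(hu+.5)/8-.5+[u0,v0];P=onz(n,uv,.09)[:,:2]
    A=np.c_[2*P,np.ones(len(P))];x=np.linalg.lstsq(A,(P**2).sum(1),rcond=None)[0];rr=np.sqrt(x[2]+x[0]**2+x[1]**2)
    print(n,'hub',x[:2],rr,'resid',np.abs(np.hypot(*(P-x[:2]).T)-rr).max())
def f(pts,o,k): return (np.array(pts)+.5)/k-.5+o
print('slot mouth/top',onz('top',f([[438,293],[412,385]],[300,175],10),.09))
print('slot scene',onz('scene',f([[330,360],[352,300],[337,340]],[176,180],10),.09))
print('mill corners top',onz('top',f([[100,103],[650,120]],[300,175],10),.045))
# spindle: stand corners z .046
print('stand top',(C:=onz('top',f([[212,152],[585,205],[525,582],[145,522]],[140,170],12),.046)),C.mean(0))
print('stand scene',onz('scene',f([[150,218],[567,290]],[365,210],12),.046))
print('grip top corners',(C:=onz('top',f([[264,230],[328,232],[309,415],[245,410]],[140,170],12),.129)),C.mean(0))
print('grip top corners scene',onz('scene',f([[375,150],[445,155],[447,305],[378,305]],[365,210],12),.129))
print('nib top',onz('top',f([[370,210]],[140,170],12),.05),'nib scene',onz('scene',f([[342,530]],[365,210],12),.05))
# flange extremes
print('flange right/bottom top',onz('top',f([[475,350],[355,475]],[140,170],12),.054))
print('flange scene L,R',onz('scene',f([[222,395],[480,410]],[365,210],12),.054))
```

```text
top [ 58.  70.  98. 113. 127.]
top hub [ 0.54283449 -0.17896521] 0.030777166156863045 resid 0.0012395337377977753
scene [ 21.  34.  52.  73. 104.]
scene hub [ 0.49912627 -0.18930582] 0.04799617391516184 resid 0.0006239468375139959
slot mouth/top [[ 0.57334742 -0.18573381  0.09      ]
 [ 0.55128867 -0.17972618  0.09      ]]
slot scene [[ 0.57469495 -0.18481625  0.09      ]
 [ 0.55657427 -0.18361201  0.09      ]
 [ 0.5687124  -0.18449273  0.09      ]]
mill corners top [[ 0.62448691 -0.1090116   0.045     ]
 [ 0.62439571 -0.24706712  0.045     ]]
stand top [[0.62022919 0.27020431 0.046     ]
 [0.6112125  0.19191674 0.046     ]
 [0.53272415 0.20014307 0.046     ]
 [0.54282829 0.2792952  0.046     ]] [0.57674853 0.23538983 0.046     ]
stand scene [[0.53439322 0.20105019 0.046     ]
 [0.54409869 0.28110854 0.046     ]]
grip top corners [[0.59115466 0.23432903 0.129     ]
 [0.59110205 0.22213454 0.129     ]
 [0.55621156 0.22366212 0.129     ]
 [0.55681909 0.23583854 0.129     ]] [0.57382184 0.22899106 0.129     ]
grip top corners scene [[0.58324621 0.22306613 0.129     ]
 [0.58312474 0.23537552 0.129     ]
 [0.61678634 0.23266695 0.129     ]
 [0.61798864 0.22074572 0.129     ]]
nib top [[0.60830169 0.2354464  0.05      ]] nib scene [[0.60837992 0.23190327 0.05      ]]
flange right/bottom top [[0.5792988  0.21111528 0.054     ]
 [0.55293223 0.2342742  0.054     ]]
flange scene L,R [[0.58241396 0.21058246 0.054     ]
 [0.58107887 0.25896658 0.054     ]]
```

Run:
```python
from h import *
t=cv2.imread('pics/top0.png').astype(int);s=cv2.imread('pics/scene0.png').astype(int)
def f(pts,o,k): return (np.array(pts)+.5)/k-.5+o
for n,im,(u0,v0,w,h),th in(('scene',s,(197,190,33,30),80),('scene',s,(197,190,33,30),90)):
    m=cv2.resize(im[v0:v0+h,u0:u0+w].min(2).astype(np.float32),None,fx=8,fy=8,interpolation=cv2.INTER_CUBIC)>th
    k,l,st,ce=cv2.connectedComponentsWithStats(m.astype(np.uint8));i=1+np.argmax(st[1:,4])
    cn=max(cv2.findContours((l==i).astype(np.uint8),0,1)[0],key=len);hu=cv2.convexHull(cn)[:,0]
    P=onz(n,(hu+.5)/8-.5+[u0,v0],.09)[:,:2]
    x=np.linalg.lstsq(np.c_[2*P,np.ones(len(P))],(P**2).sum(1),rcond=None)[0];print(n,th,x[:2],np.sqrt(x[2]+x[0]**2+x[1]**2))
# polar profile of brightness around hub centre, z=.09
for n,im,c in(('top',t,(.5428,-.179)),('scene',s,(.5428,-.179))):
    g=im.min(2).astype(np.float32)
    for rad in(.016,.020,.024,.027):
        a=np.linspace(-1.2,1.0,89);P=np.c_[c[0]+rad*np.cos(a),c[1]+rad*np.sin(a),np.full(89,.09)]
        uv=proj(n,P).astype(np.float32);v=cv2.remap(g,uv[:,0].reshape(1,-1),uv[:,1].reshape(1,-1),1)[0]
        d=np.clip(np.percentile(v,70)-v-15,0,None);i=np.argmin(v);sel=abs(a-a[i])<.5
        print(n,rad,'min',a[i].round(3),'cent',((a*d)[sel].sum()/d[sel].sum()).round(3),v[::8].round())
print('grip top',(C:=onz('top',f([[264,230],[328,232],[309,415],[245,410]],[140,170],12),.104)),C.mean(0))
print('grip scene',(C:=onz('scene',f([[375,150],[445,155],[447,305],[378,305]],[365,210],12),.104)),C.mean(0))
```

```text
scene 80 [ 0.48683811 -0.19229194] 0.039983081506512835
scene 90 [ 0.48570375 -0.19230272] 0.04029069861984106
top 0.016 min -0.225 cent -0.208 [121. 125. 117.  98.  63.  47.  64. 103. 127. 128. 126. 130.]
top 0.02 min -0.2 cent -0.209 [119. 121. 124. 114.  69.  47.  72. 120. 135. 126. 119. 126.]
top 0.024 min -0.25 cent -0.206 [114. 115. 119. 116.  77.  48.  80. 118. 125. 117. 115. 119.]
top 0.027 min -0.225 cent -0.206 [112. 115. 115. 116.  86.  49.  89. 117. 116. 117. 114. 117.]
scene 0.016 min -0.225 cent -0.264 [76. 74. 68. 52. 38. 32. 46. 67. 82. 83. 77. 80.]
scene 0.02 min -0.25 cent -0.256 [78. 81. 77. 61. 42. 37. 52. 73. 80. 81. 74. 77.]
scene 0.024 min -0.275 cent -0.249 [76. 78. 79. 68. 47. 38. 58. 75. 76. 74. 73. 78.]
scene 0.027 min -0.25 cent -0.234 [74. 78. 75. 71. 49. 39. 59. 73. 70. 70. 69. 73.]
grip top [[0.59507396 0.24155704 0.104     ]
 [0.59501985 0.22901428 0.104     ]
 [0.55913291 0.23058549 0.104     ]
 [0.55975779 0.24310966 0.104     ]] [0.57724613 0.23606662 0.104     ]
grip scene [[0.56193612 0.23015345 0.104     ]
 [0.56181015 0.24291817 0.104     ]
 [0.59671691 0.24010941 0.104     ]
 [0.59796369 0.22774721 0.104     ]] [0.57960672 0.23523206 0.104     ]
```

```bash
cat >> h.py <<'E'
def goal(p,yaw):
    """print linear & rotvec, tool axes, from measured pose to tool-down with jaw axis along spindle y (either sign)"""
    o=sensors.observe();q=o['eef_rot'];T=R.from_quat([q[1],q[2],q[3],q[0]]);M=T.as_matrix()
    print('t',o['t'],'pos',o['ee_pos'].round(4),'w',round(o['gripper_width'],4),'F',o['force'].round(1),'T',o['torque'].round(2));print(M.round(3))
    print('lin',(M.T@(np.array(p)-o['ee_pos'])).round(4))
    for sg in(1,-1):
        y=sg*np.array([-np.sin(yaw),np.cos(yaw),0]);x=np.array([0,0,-1.]);G=np.c_[x,y,np.cross(x,y)]
        print('rot',sg,(T.inv()*R.from_matrix(G)).as_rotvec().round(4))
E
python3 - <<'E'
from h import *
goal([.5775,.2355,.2],-.055)
def f(pts,o,k): return (np.array(pts)+.5)/k-.5+o
print(onz('scene',f([[243,248],[514,245],[392,155],[372,372]],[176,180],10),.09))
print(onz('top',f([[273,425],[547,422],[400,275],[415,557]],[300,175],10),.09))
print('stirrer',onz('top',[[223,213]],.1))
print('bore top back edge',onz('top',f([[445,440],[410,466]],[300,175],10),.09),'bore scene L R',onz('scene',f([[340,262],[420,255],[382,226]],[176,180],10),.09))
E
```

```text
t 0.1 pos [0.1755 0.5994 0.2475] w 0.0854 F [-0.1 -0.1  0.5] T [ 0.01 -0.03  0.01]
[[-0.     0.281  0.96 ]
 [-0.001  0.96  -0.281]
 [-1.    -0.001  0.   ]]
lin [ 0.0479 -0.2363  0.488 ]
rot 1 [-2.297e-01 -1.000e-04  1.500e-03]
rot -1 [2.9118e+00 2.1000e-03 1.0000e-04]
[[ 0.54358061 -0.21200555  0.09      ]
 [ 0.53615268 -0.14990614  0.09      ]
 [ 0.5111724  -0.18368143  0.09      ]
 [ 0.57717077 -0.17466418  0.09      ]]
[[ 0.54090616 -0.14690622  0.09      ]
 [ 0.54340114 -0.21187217  0.09      ]
 [ 0.57738148 -0.17665199  0.09      ]
 [ 0.5107008  -0.18080357  0.09      ]]
stirrer [[0.54264758 0.09608038 0.1       ]]
bore top back edge [[ 0.53847614 -0.18766473  0.09      ]
 [ 0.53210579 -0.17942168  0.09      ]] bore scene L R [[ 0.54548413 -0.18877919  0.09      ]
 [ 0.54144761 -0.17088021  0.09      ]
 [ 0.53352277 -0.18143023  0.09      ]]
```

```bash
python3 -m jog '[{"linear":[0,-0.02,0.042],"delta_rot":[-0.03,0,0],"hand":50},{"linear":[0,-0.04,0.083],"delta_rot":[-0.07,0,0],"hand":50},{"linear":[0,-0.06,0.125],"delta_rot":[-0.1,0,0],"hand":50},{"linear":[0,-0.08,0.166],"delta_rot":[-0.15,0,0],"hand":50},{"linear":[0,-0.1,0.208],"delta_rot":[-0.23,0,0],"hand":50}]'
python3 -c "
from h import *
goal([.5775,.2355,.2],-.055)"
```

```text
t: 0.6
ee_pos: [0.348, 0.4439, 0.248]
eef_rot: [0.707, 0.018, 0.707, -0.019]
force: [0.3, 0.7, 0.9]
gripper_width: 0.0422
t 0.6 pos [0.348  0.4439 0.248 ] w 0.0422 F [0.3 0.7 0.9] T [ 0.03 -0.03  0.02]
[[-0.     0.052  0.999]
 [-0.     0.999 -0.052]
 [-1.    -0.    -0.   ]]
lin [ 0.048  -0.1961  0.2401]
rot 1 [ 0.0028 -0.0003  0.0004]
rot -1 [-3.1388e+00 -7.0000e-04 -5.0000e-04]
```

```bash
python3 -m jog '[{"linear":[0,-0.032,0.039],"delta_rot":[0,0,0],"hand":40},{"linear":[0,-0.064,0.078],"delta_rot":[0,0,0],"hand":40},{"linear":[0,-0.096,0.117],"delta_rot":[0,0,0],"hand":40},{"linear":[0.02,-0.128,0.156],"delta_rot":[0,0,0],"hand":40},{"linear":[0.03,-0.16,0.195],"delta_rot":[0,0,0],"hand":40}]'
python3 -m jog '[{"linear":[0.01,-0.025,0.03],"delta_rot":[0,0,0],"hand":40},{"linear":[0.018,-0.036,0.045],"delta_rot":[0,0,0],"hand":40},{"linear":[0.018,-0.036,0.045],"delta_rot":[0,0,0],"hand":40}]'
python3 -c "
from h import *
goal([.5775,.2355,.081],-.055)
for n in('top','scene'):cv2.imwrite(f'pics/{n}1.png',cams.snapshot(n)[:,:,::-1])
s=cv2.imread('pics/scene1.png')[:,:,::-1];crop('s',s,330,150,120,100,6,'pics/s1c.png')
"
```

```text
t: 1.1
ee_pos: [0.5288, 0.2781, 0.2188]
eef_rot: [0.707, 0.019, 0.707, -0.019]
force: [-0.2, 1.2, 0.6]
gripper_width: 0.0343
t: 1.4
ee_pos: [0.5726, 0.2372, 0.1999]
eef_rot: [0.706, 0.02, 0.707, -0.022]
force: [-0.8, -0.5, 0.3]
gripper_width: 0.0341
t 1.4 pos [0.5726 0.2372 0.1999] w 0.0341 F [-0.8 -0.5  0.3] T [0.02 0.03 0.03]
[[-0.002  0.06   0.998]
 [-0.003  0.998 -0.06 ]
 [-1.    -0.003 -0.001]]
lin [ 0.1189 -0.001   0.0051]
rot 1 [-0.0052 -0.0013  0.0029]
rot -1 [3.1364e+00 4.6000e-03 2.1000e-03]
```

View pics/s1c.png

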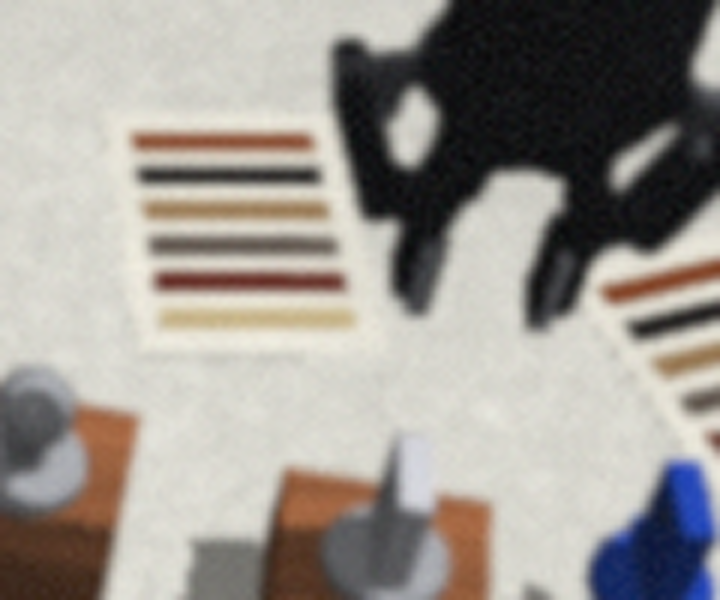

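The gripper is above the spindle, open and aligned over the grip, with fingertips near (415,305) and (540,325) in the crop. I'll descend in stages.

```bash
python3 -m jog '[{"linear":[0.03,-0.001,0.003],"delta_rot":[0,0,0],"hand":40},{"linear":[0.06,-0.001,0.003],"delta_rot":[0,0,0],"hand":40},{"linear":[0.075,-0.001,0.003],"delta_rot":[0,0,0],"hand":40},{"linear":[0.075,-0.001,0.003],"delta_rot":[0,0,0],"hand":40}]'
python3 -c "
from h import *
goal([.5775,.2355,.081],-.055)
for n in('top','scene'):cv2.imwrite(f'pics/{n}2.png',cams.snapshot(n)[:,:,::-1])
s=cv2.imread('pics/scene2.png')[:,:,::-1];crop('s',s,330,170,120,100,6,'pics/s2c.png')
"
```

```text
t: 1.9
ee_pos: [0.5719, 0.2409, 0.1249]
eef_rot: [0.706, 0.018, 0.708, -0.019]
force: [-0.1, 0.1, -0.2]
gripper_width: 0.0341
t 1.9 pos [0.5719 0.2409 0.1249] w 0.0341 F [-0.1  0.1 -0.2] T [ 0.01 -0.03 -0.03]
[[-0.004  0.053  0.999]
 [-0.001  0.999 -0.053]
 [-1.    -0.001 -0.004]]
lin [ 0.0439 -0.005   0.006 ]
rot 1 [ 0.0024 -0.0037  0.0014]
rot -1 [-3.1392e+00 -2.2000e-03 -5.8000e-03]
```

View pics/s2c.png

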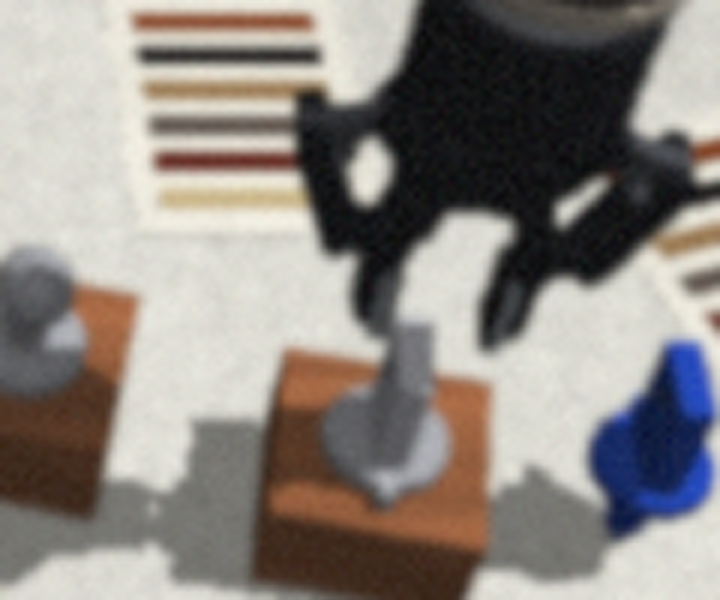

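```bash
python3 -m jog '[{"linear":[0,-0.005,0.006],"delta_rot":[0,0,0],"hand":40},{"linear":[0,-0.005,0.006],"delta_rot":[0,0,0],"hand":40}]'; python3 -m jog '[{"linear":[0,0,0],"delta_rot":[0,0,0],"hand":40}]'
python3 -c "
from h import *
goal([.5775,.2355,.081],-.055)
for n in('top','scene'):cv2.imwrite(f'pics/{n}3.png',cams.snapshot(n)[:,:,::-1])
s=cv2.imread('pics/scene3.png')[:,:,::-1];crop('s',s,330,170,120,100,6,'pics/s3c.png')
"
```

```text
t: 2.2
ee_pos: [0.5815, 0.2338, 0.1283]
eef_rot: [0.708, 0.02, 0.706, -0.02]
force: [0.1, -0.4, 0.4]
gripper_width: 0.0341
t: 2.3
ee_pos: [0.5805, 0.2343, 0.1277]
eef_rot: [0.707, 0.02, 0.706, -0.019]
force: [0.1, 0.2, -0.2]
gripper_width: 0.0338
t 2.3 pos [0.5805 0.2343 0.1277] w 0.0338 F [ 0.1  0.2 -0.2] T [-0.   -0.04  0.04]
[[ 0.001  0.056  0.998]
 [ 0.001  0.998 -0.056]
 [-1.     0.001  0.001]]
lin [ 0.0467  0.001  -0.0032]
rot 1 [-0.0007  0.0015 -0.0007]
rot -1 [ 3.1409e+00 -1.1000e-03 -2.3000e-03]
```

View pics/s3c.png

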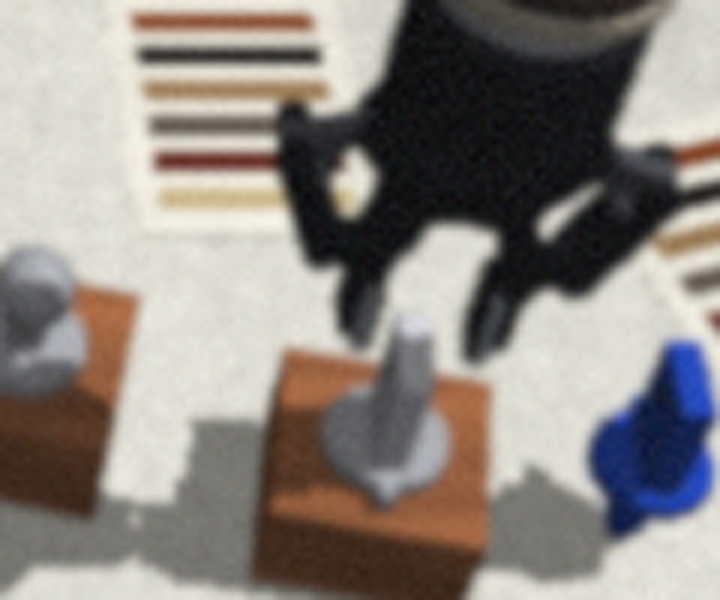

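Fingers straddle the grip, with its top centre at (410,325) between tips at (358,340) and (485,355). Descending and closing.

```bash
python3 -m jog '[{"linear":[0.015,0,-0.002],"delta_rot":[0,0,0],"hand":40},{"linear":[0.03,0.001,-0.002],"delta_rot":[0,0,0],"hand":40},{"linear":[0.044,0.001,-0.002],"delta_rot":[0,0,0],"hand":40},{"linear":[0.044,0.001,-0.002],"delta_rot":[0,0,0],"hand":40},{"linear":[0.044,0.001,-0.002],"delta_rot":[0,0,0],"hand":40}]'
python3 -c "
from h import *
goal([.5775,.2355,.081],-.055)
for n in('top','scene'):cv2.imwrite(f'pics/{n}4.png',cams.snapshot(n)[:,:,::-1])
s=cv2.imread('pics/scene4.png')[:,:,::-1];crop('s',s,330,170,120,100,6,'pics/s4c.png')
"
```

```text
t: 2.9
ee_pos: [0.5776, 0.2356, 0.0822]
eef_rot: [0.706, 0.019, 0.707, -0.02]
force: [0.8, 0.6, 0.6]
gripper_width: 0.0343
t 2.9 pos [0.5776 0.2356 0.0822] w 0.0343 F [0.8 0.6 0.6] T [-0.01 -0.01 -0.02]
[[-0.001  0.055  0.998]
 [-0.001  0.998 -0.055]
 [-1.    -0.001 -0.001]]
lin [ 0.0012 -0.0001 -0.0001]
rot 1 [ 0.0002 -0.001   0.0007]
rot -1 [-3.1414e+00 -1.1000e-03 -1.6000e-03]
```

View pics/s4c.png

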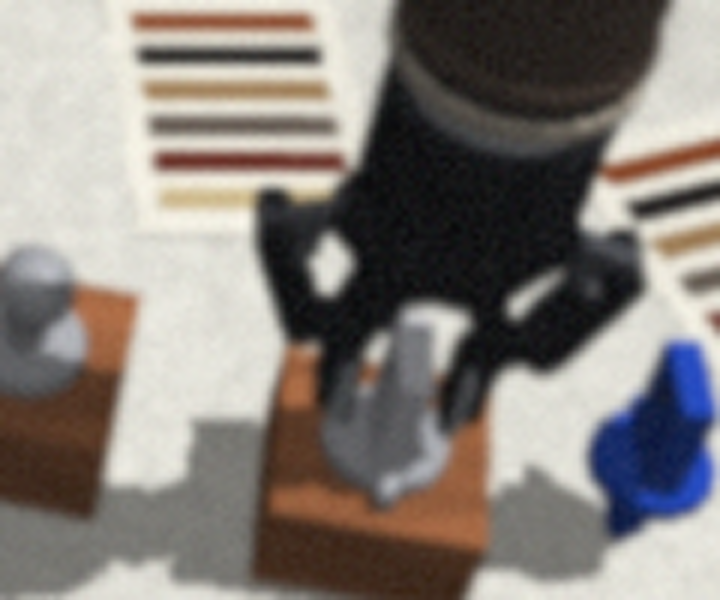

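Well placed around the grip. Closing.

```bash
python3 -m jog '[{"linear":[0,0,0],"delta_rot":[0,0,0],"hand":0},{"linear":[0,0,0],"delta_rot":[0,0,0],"hand":0},{"linear":[0,0,0],"delta_rot":[0,0,0],"hand":0},{"linear":[0,0,0],"delta_rot":[0,0,0],"hand":0},{"linear":[0,0,0],"delta_rot":[0,0,0],"hand":0}]'
python3 -m jog '[{"linear":[-0.005,0,0],"delta_rot":[0,0,0],"hand":0},{"linear":[-0.02,0,0],"delta_rot":[0,0,0],"hand":0},{"linear":[-0.04,0,0],"delta_rot":[0,0,0],"hand":0},{"linear":[-0.07,0,0],"delta_rot":[0,0,0],"hand":0},{"linear":[-0.1,0,0],"delta_rot":[0,0,0],"hand":0}]'
python3 -c "
from h import *
goal([.5435,-.18,.19],-.215)
for n in('top','scene'):cv2.imwrite(f'pics/{n}5.png',cams.snapshot(n)[:,:,::-1])
s=cv2.imread('pics/scene5.png')[:,:,::-1];crop('s',s,330,140,120,100,6,'pics/s5c.png')
"
```

```text
t: 3.5
ee_pos: [0.5783, 0.236, 0.0835]
eef_rot: [0.707, 0.02, 0.706, -0.019]
force: [-0.7, 0.5, 5.9]
gripper_width: 0.0132
t: 4.0
ee_pos: [0.5774, 0.2354, 0.1842]
eef_rot: [0.707, 0.019, 0.707, -0.02]
force: [1.2, -0.4, -1.5]
gripper_width: 0.0135
t 4.0 pos [0.5774 0.2354 0.1842] w 0.0135 F [ 1.2 -0.4 -1.5] T [ 0.04 -0.06  0.04]
[[-0.001  0.055  0.998]
 [-0.001  0.998 -0.055]
 [-1.    -0.001 -0.001]]
lin [-0.0056 -0.4166 -0.011 ]
rot 1 [ 0.1601 -0.0008  0.0007]
rot -1 [-2.9815e+00 -1.0000e-03 -1.2000e-03]
```

View pics/s5c.png

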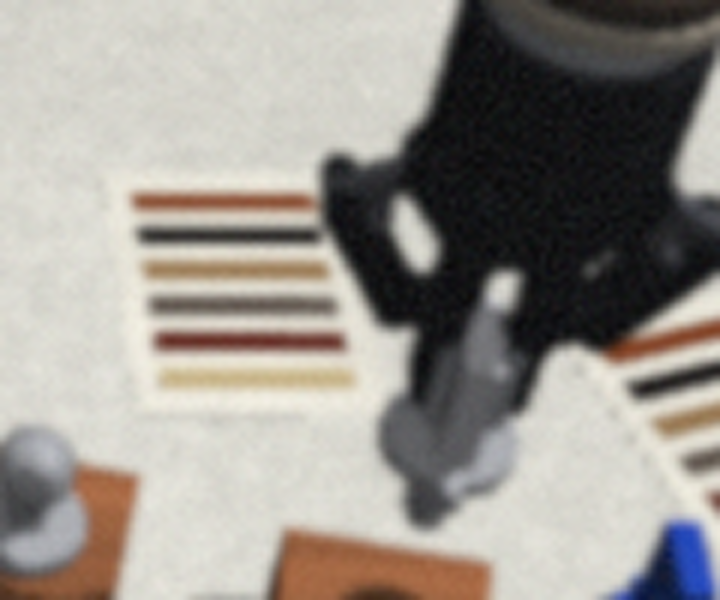

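Lifted upright with the nib visible. Carrying it high over the stirrer to the hub.

```bash
python3 -m jog '[{"linear":[-0.03,0,0],"delta_rot":[0,0,0],"hand":0},{"linear":[-0.055,-0.02,0],"delta_rot":[0,0,0],"hand":0},{"linear":[-0.055,-0.06,-0.001],"delta_rot":[0.04,0,0],"hand":0},{"linear":[-0.055,-0.1,-0.002],"delta_rot":[0.08,0,0],"hand":0},{"linear":[-0.055,-0.14,-0.003],"delta_rot":[0.12,0,0],"hand":0}]'
python3 -c "
from h import *
goal([.5435,-.18,.21],-.22)"
```

```text
t: 4.6
ee_pos: [0.5664, 0.0946, 0.2379]
eef_rot: [0.704, 0.062, 0.704, -0.062]
force: [1.8, 0.4, -1.6]
gripper_width: 0.0134
t 4.6 pos [0.5664 0.0946 0.2379] w 0.0134 F [ 1.8  0.4 -1.6] T [ 0.01 -0.05 -0.02]
[[-0.     0.175  0.985]
 [-0.     0.985 -0.175]
 [-1.    -0.    -0.   ]]
lin [ 0.0279 -0.2744  0.0255]
rot 1 [ 0.044  -0.0003  0.0001]
rot -1 [-3.0976e+00 -2.0000e-04 -4.0000e-04]
```

```bash
python3 -m jog '[{"linear":[0,-0.04,0.004],"delta_rot":[0.02,0,0],"hand":0},{"linear":[0,-0.08,0.008],"delta_rot":[0.044,0,0],"hand":0},{"linear":[0,-0.12,0.012],"delta_rot":[0.044,0,0],"hand":0},{"linear":[0,-0.16,0.016],"delta_rot":[0.044,0,0],"hand":0},{"linear":[0,-0.2,0.02],"delta_rot":[0.044,0,0],"hand":0}]'
python3 -m jog '[{"linear":[0,-0.03,0.003],"delta_rot":[0,0,0],"hand":0},{"linear":[0.02,-0.06,0.004],"delta_rot":[0,0,0],"hand":0},{"linear":[0.028,-0.071,0.004],"delta_rot":[0,0,0],"hand":0},{"linear":[0.028,-0.071,0.004],"delta_rot":[0,0,0],"hand":0},{"linear":[0.028,-0.071,0.004],"delta_rot":[0,0,0],"hand":0}]'
python3 -c "
from h import *
goal([.5435,-.18,.21],-.22)
for n in('top','scene'):cv2.imwrite(f'pics/{n}6.png',cams.snapshot(n)[:,:,::-1])
s=cv2.imread('pics/scene6.png')[:,:,::-1];crop('s',s,150,130,120,100,6,'pics/s6c.png')
s=cv2.imread('pics/top6.png')[:,:,::-1];crop('s',s,280,160,120,100,6,'pics/t6c.png')
"
```

```text
t: 5.1
ee_pos: [0.5512, -0.1058, 0.2377]
eef_rot: [0.703, 0.077, 0.703, -0.077]
force: [-0.1, 0.4, -1.6]
gripper_width: 0.0137
t: 5.6
ee_pos: [0.5408, -0.1732, 0.2098]
eef_rot: [0.703, 0.077, 0.703, -0.077]
force: [0.5, -0.8, -1.1]
gripper_width: 0.0134
t 5.6 pos [ 0.5408 -0.1732  0.2098] w 0.0134 F [ 0.5 -0.8 -1.1] T [ 0.01 -0.08 -0.07]
[[-0.     0.216  0.976]
 [ 0.001  0.976 -0.216]
 [-1.     0.001 -0.001]]
lin [-0.0002 -0.006   0.0041]
rot 1 [ 0.002  -0.0006 -0.0009]
rot -1 [-3.1396e+00  1.4000e-03 -9.0000e-04]
```

View pics/s6c.png

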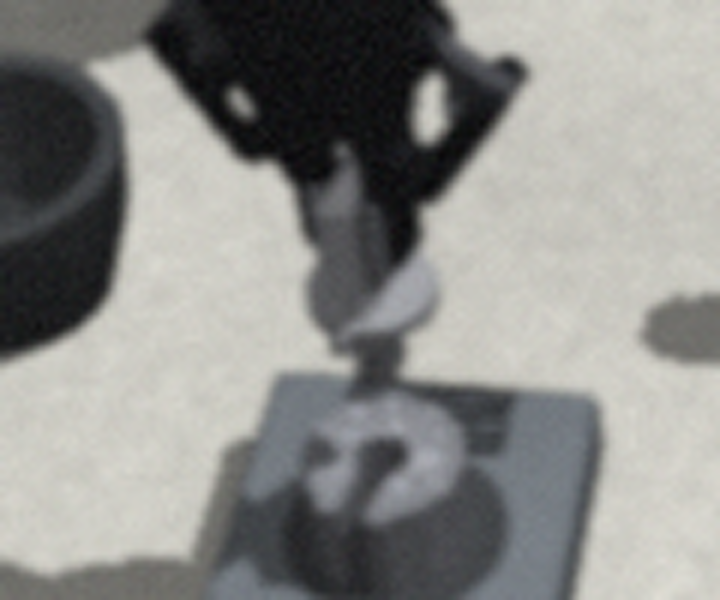

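View pics/t6c.png

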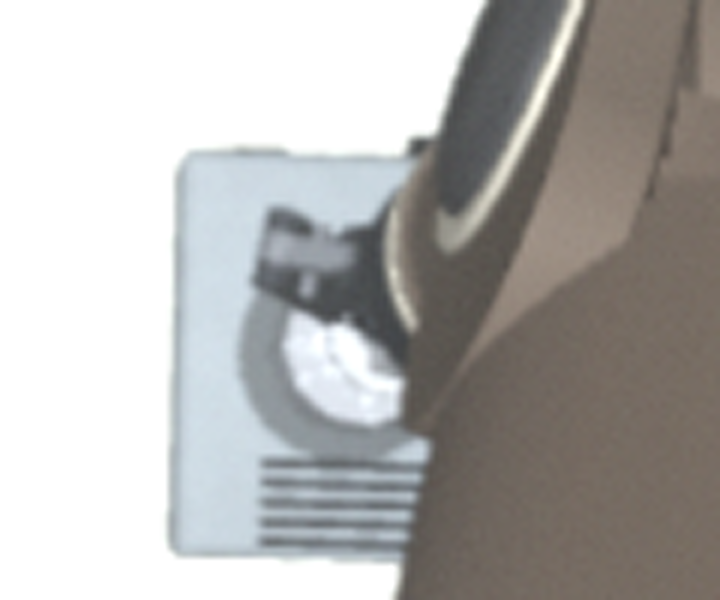

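```bash
python3 -m jog '[{"linear":[0,-0.006,0.004],"delta_rot":[0,0,0],"hand":0},{"linear":[0.015,-0.006,0.004],"delta_rot":[0,0,0],"hand":0},{"linear":[0.022,-0.006,0.004],"delta_rot":[0,0,0],"hand":0},{"linear":[0.022,-0.006,0.004],"delta_rot":[0,0,0],"hand":0},{"linear":[0.022,-0.006,0.004],"delta_rot":[0,0,0],"hand":0}]'
python3 -c "
from h import *
goal([.5435,-.18,.17],-.22)
s=cams.snapshot('scene');cv2.imwrite('pics/scene7.png',s[:,:,::-1]);crop('s',s,170,150,80,75,8,'pics/s7c.png')
o=sensors.observe()['ee_pos'];print(o)
k=np.array([170,150])
print('hub pred ctr/L/R',(proj('scene',[[.5435,-.18,.09],[.5435,-.2110,.09],[.5435,-.149,.09],[.5125,-.18,.09],[.5745,-.18,.09]])-k)*8)
fz=o[2]-.0035-.025
print('flange top pred ctr/L/R/nib/tip',(proj('scene',[o[:2].tolist()+[fz],[o[0],o[1]-.024,fz],[o[0],o[1]+.024,fz],[o[0]+.03*np.cos(.22),o[1]-.03*np.sin(.22),fz],[o[0],o[1],fz-.048]])-k)*8)
"
```

```text
t: 6.2
ee_pos: [0.5434, -0.181, 0.1879]
eef_rot: [0.703, 0.077, 0.703, -0.077]
force: [-0.4, 0.2, -1.7]
gripper_width: 0.0134
t 6.2 pos [ 0.5434 -0.181   0.1879] w 0.0134 F [-0.4  0.2 -1.7] T [ 0.01  0.04 -0.  ]
[[-0.     0.217  0.976]
 [ 0.     0.976 -0.217]
 [-1.     0.    -0.   ]]
lin [ 0.0179  0.001  -0.0001]
rot 1 [ 0.0017 -0.0001 -0.    ]
rot -1 [-3.1399e+00  1.0000e-04 -1.0000e-04]
[ 0.5435063  -0.18112392  0.18818316]
hub pred ctr/L/R [[347.80859989 443.24052182]
 [242.27446597 434.86323712]
 [454.01912098 451.66758804]
 [369.39991325 364.6421386 ]
 [325.33088209 525.24372873]]
flange top pred ctr/L/R/nib/tip [[314.50591874 272.66908465]
 [228.17420384 266.21977596]
 [401.30315614 279.16772494]
 [267.15018225 349.0040523 ]
 [335.12605013 391.98130111]]
```

View pics/s7c.png

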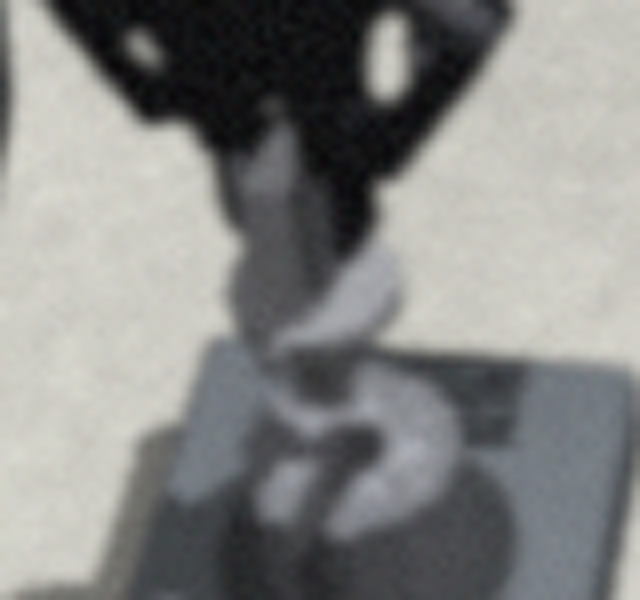

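Projected hub, flange and nib positions match the picture within about 1 mm: hub edges x≈248/460, bore right edge 385, nib (270,350). I'll lower the spindle gently.

```bash
python3 -m jog '[{"linear":[0.006,0,0],"delta_rot":[0,0,0],"hand":0},{"linear":[0.013,0.001,0],"delta_rot":[0,0,0],"hand":0},{"linear":[0.02,0.001,0],"delta_rot":[0,0,0],"hand":0},{"linear":[0.026,0.001,0],"delta_rot":[0,0,0],"hand":0},{"linear":[0.026,0.001,0],"delta_rot":[0,0,0],"hand":0}]'
python3 -c "
from h import *
goal([.5435,-.18,.15],-.22)
s=cams.snapshot('scene');cv2.imwrite('pics/scene8.png',s[:,:,::-1]);crop('s',s,170,150,80,75,8,'pics/s8c.png')
"
```

```text
t: 6.75
ee_pos: [0.5427, -0.1801, 0.1605]
eef_rot: [0.702, 0.077, 0.704, -0.077]
force: [1.0, -0.3, -1.1]
gripper_width: 0.0128
t 6.75 pos [ 0.5427 -0.1801  0.1605] w 0.0128 F [ 1.  -0.3 -1.1] T [-0.03  0.11  0.  ]
[[-0.002  0.217  0.976]
 [ 0.     0.976 -0.217]
 [-1.    -0.    -0.002]]
lin [0.0105 0.0002 0.0008]
rot 1 [ 0.0012 -0.002   0.0001]
rot -1 [-3.1404e+00 -1.0000e-04 -3.1000e-03]
```

View pics/s8c.png

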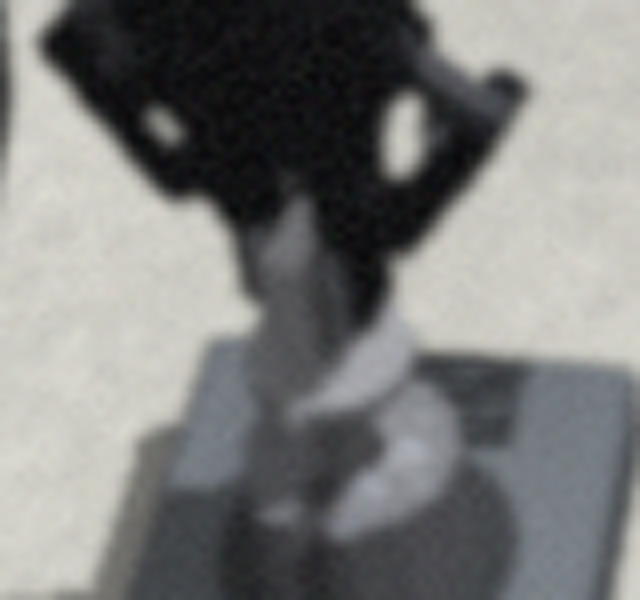

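The tip is at the bore mouth, with the nib near (295,410) pointing along the slot. No resistance so far, so I'll continue down.

```bash
python3 -m jog '[{"linear":[0.003,0,0],"delta_rot":[0,0,0],"hand":0},{"linear":[0.006,0,0],"delta_rot":[0,0,0],"hand":0},{"linear":[0.009,0,0],"delta_rot":[0,0,0],"hand":0},{"linear":[0.012,0,0],"delta_rot":[0,0,0],"hand":0}]'
python3 -c "
from h import *
goal([.5435,-.18,.15],-.22)
"
```

```text
t: 7.2
ee_pos: [0.5436, -0.18, 0.1496]
eef_rot: [0.703, 0.077, 0.703, -0.077]
force: [0.5, 1.0, -0.2]
gripper_width: 0.0129
t 7.2 pos [ 0.5436 -0.18    0.1496] w 0.0129 F [ 0.5  1.  -0.2] T [ 0.3  -0.09 -0.01]
[[ 0.     0.217  0.976]
 [ 0.     0.976 -0.217]
 [-1.     0.     0.   ]]
lin [-0.0004  0.     -0.0001]
rot 1 [ 0.0014  0.0003 -0.0003]
rot -1 [-3.1402e+00  5.0000e-04  5.0000e-04]
```

```bash
python3 -m jog '[{"linear":[0.002,0,0],"delta_rot":[0,0,0],"hand":0},{"linear":[0.004,0,0],"delta_rot":[0,0,0],"hand":0},{"linear":[0.006,0,0],"delta_rot":[0,0,0],"hand":0}]'
python3 -c "
from h import *
goal([.5435,-.18,.127],-.22)
s=cams.snapshot('scene');cv2.imwrite('pics/scene9.png',s[:,:,::-1]);crop('s',s,170,150,80,75,8,'pics/s9c.png')
"
```

```text
t: 7.5
ee_pos: [0.5435, -0.18, 0.1437]
eef_rot: [0.703, 0.077, 0.703, -0.077]
force: [0.1, 1.8, -0.2]
gripper_width: 0.0132
t 7.5 pos [ 0.5435 -0.18    0.1437] w 0.0132 F [ 0.1  1.8 -0.2] T [ 0.46 -0.02 -0.01]
[[ 0.     0.217  0.976]
 [ 0.     0.976 -0.217]
 [-1.     0.     0.   ]]
lin [ 0.0167  0.     -0.    ]
rot 1 [ 0.0014  0.0002 -0.0003]
rot -1 [-3.1402e+00  5.0000e-04  3.0000e-04]
```

View pics/s9c.png

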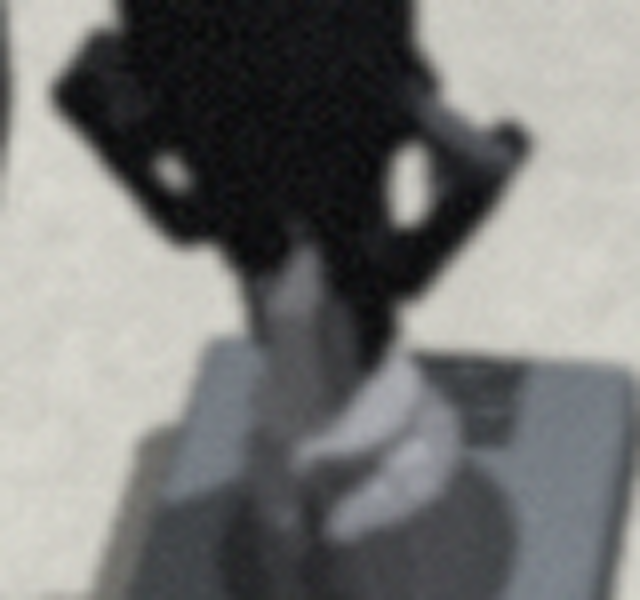

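The flange is now about 17 mm above the face, so the key is in the slot. A small side force in +y suggests a 0.5 mm shift that way. I'll continue down against the ejector.

```bash
python3 -m jog '[{"linear":[0.003,0.0005,0],"delta_rot":[0,0,0],"hand":0},{"linear":[0.006,0.0005,0],"delta_rot":[0,0,0],"hand":0},{"linear":[0.009,0.0005,0],"delta_rot":[0,0,0],"hand":0}]'
python3 -c "
from h import *
goal([.5435,-.18,.127],-.22)
"
```

```text
t: 7.85
ee_pos: [0.5437, -0.18, 0.1351]
eef_rot: [0.703, 0.077, 0.703, -0.077]
force: [-2.1, 1.6, 6.1]
gripper_width: 0.0134
t 7.85 pos [ 0.5437 -0.18    0.1351] w 0.0134 F [-2.1  1.6  6.1] T [ 0.44  0.39 -0.01]
[[ 0.001  0.217  0.976]
 [-0.     0.976 -0.217]
 [-1.    -0.     0.001]]
lin [ 0.0081 -0.0001 -0.0002]
rot 1 [0.0011 0.0006 0.    ]
rot -1 [-3.1405e+00 -0.0000e+00  1.0000e-03]
```

```bash
python3 -m jog '[{"linear":[0.002,0.0005,-0.0005],"delta_rot":[0,0,0],"hand":0},{"linear":[0.004,0.0005,-0.0005],"delta_rot":[0,0,0],"hand":0},{"linear":[0.006,0.0005,-0.0005],"delta_rot":[0,0,0],"hand":0}]'
python3 -m jog '[{"linear":[0.001,0,0],"delta_rot":[0,0,0],"hand":0},{"linear":[0.002,0,0],"delta_rot":[0,0,0],"hand":0}]'
python3 -c "
from h import *
goal([.5435,-.18,.127],-.22)
"
```

```text
t: 8.15
ee_pos: [0.5436, -0.1798, 0.1296]
eef_rot: [0.703, 0.077, 0.702, -0.078]
force: [-1.2, 0.3, 9.2]
gripper_width: 0.0133
t: 8.35
ee_pos: [0.5437, -0.1799, 0.1278]
eef_rot: [0.703, 0.077, 0.702, -0.078]
force: [-1.4, 0.5, 10.0]
gripper_width: 0.0132
t 8.35 pos [ 0.5437 -0.1799  0.1278] w 0.0132 F [-1.4  0.5 10. ] T [ 0.26  0.54 -0.04]
[[ 0.002  0.217  0.976]
 [-0.001  0.976 -0.217]
 [-1.    -0.     0.002]]
lin [ 0.0008 -0.0002 -0.0001]
rot 1 [0.0008 0.0018 0.0002]
rot -1 [-3.1408e+00 -4.0000e-04  2.9000e-03]
```

Force is rising with the spring. I'll go on in 1 mm steps until there is a sharp force rise, meaning flange on hub.

```bash
for i in 1; do python3 -m jog '[{"linear":[0.001,0,0],"delta_rot":[0,0,0],"hand":0},{"linear":[0.001,0,0],"delta_rot":[0,0,0],"hand":0}]'; python3 -m jog '[{"linear":[0.001,0,0],"delta_rot":[0,0,0],"hand":0},{"linear":[0.001,0,0],"delta_rot":[0,0,0],"hand":0}]'; python3 -m jog '[{"linear":[0.001,0,0],"delta_rot":[0,0,0],"hand":0},{"linear":[0.001,0,0],"delta_rot":[0,0,0],"hand":0}]'; done
```

```text
t: 8.55
ee_pos: [0.5437, -0.1799, 0.1275]
eef_rot: [0.704, 0.077, 0.702, -0.077]
force: [-3.7, 1.7, 15.9]
gripper_width: 0.0135
t: 8.75
ee_pos: [0.5437, -0.1799, 0.1274]
eef_rot: [0.704, 0.077, 0.702, -0.077]
force: [-6.9, 2.6, 24.7]
gripper_width: 0.0132
t: 8.95
ee_pos: [0.5437, -0.1799, 0.1274]
eef_rot: [0.704, 0.078, 0.702, -0.077]
force: [-9.8, 3.7, 33.1]
gripper_width: 0.0132
```

Sharp stop at TCP z 0.1274, and the expected home height is about 0.127. I'll ease the push a little and verify by picture.

```bash
python3 -m jog '[{"linear":[-0.001,0,-0.0005],"delta_rot":[0,0,0],"hand":0},{"linear":[-0.001,0,-0.0005],"delta_rot":[0,0,0],"hand":0},{"linear":[-0.001,0,-0.0005],"delta_rot":[0,0,0],"hand":0}]'
python3 -c "
from h import *
goal([.5435,-.18,.127],-.22)
s=cams.snapshot('scene');cv2.imwrite('pics/scene10.png',s[:,:,::-1]);crop('s',s,170,150,80,75,8,'pics/s10c.png')
s=cams.snapshot('top');cv2.imwrite('pics/top10.png',s[:,:,::-1])
k=np.array([170,150])
for z in(.098,):print((proj('scene',[[.5437,-.18,z],[.5437,-.204,z],[.5437,-.156,z],[.5437+.03*np.cos(.22),-.18-.03*np.sin(.22),z]])-k)*8+3.5)
a=cv2.imread('pics/scene0.png');b=cv2.imread('pics/scene10.png');d=cv2.absdiff(a,b).max(2);cv2.imwrite('pics/diff.png',np.minimum(d*3,255).astype(np.uint8))
"
```

```text
t: 9.25
ee_pos: [0.5436, -0.1799, 0.1274]
eef_rot: [0.704, 0.077, 0.702, -0.077]
force: [-5.2, 2.0, 23.9]
gripper_width: 0.0131
t 9.25 pos [ 0.5436 -0.1799  0.1274] w 0.0131 F [-5.2  2.  23.9] T [ 0.46  1.33 -0.02]
[[ 0.003  0.218  0.976]
 [-0.001  0.976 -0.218]
 [-1.     0.     0.003]]
lin [ 0.0004 -0.0002 -0.0001]
rot 1 [ 0.0007  0.0034 -0.0002]
rot -1 [-3.1408e+00  4.0000e-04  5.3000e-03]
[[347.96037007 428.65577462]
 [265.68077367 422.16466095]
 [430.65176088 435.17865055]
 [303.60650002 504.28799858]]
```

View pics/s10c.png

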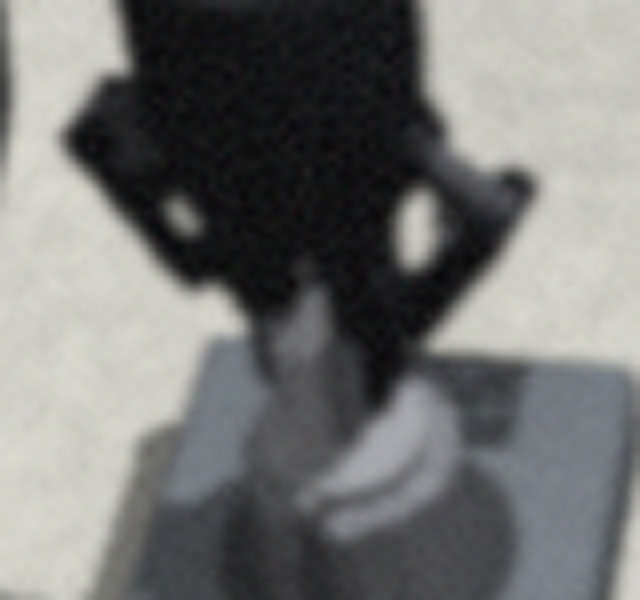

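View pics/scene10.png

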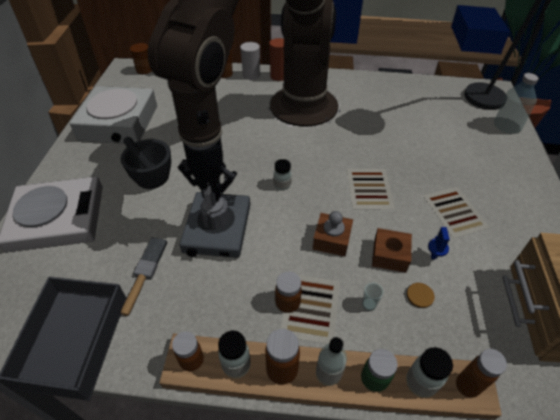

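The nib is at about (308,500), and home predicts (304,504), so the flange is within about 2 mm of the face. The spring force just before the stop was about 12 N net of the weight, which also matches home. Every bystander is in place. I'll do one settle check, then hand in.

```bash
python3 -m jog '[{"linear":[0,0,0],"delta_rot":[0,0,0],"hand":0},{"linear":[0,0,0],"delta_rot":[0,0,0],"hand":0},{"linear":[0,0,0],"delta_rot":[0,0,0],"hand":0},{"linear":[0,0,0],"delta_rot":[0,0,0],"hand":0},{"linear":[0,0,0],"delta_rot":[0,0,0],"hand":0}]' && python3 -c "
from bench import r,sensors
print(r.sign_off()); print(sensors.observe()['ee_pos'])"
```

```text
t: 9.85
ee_pos: [0.5436, -0.1799, 0.1274]
eef_rot: [0.704, 0.077, 0.702, -0.077]
force: [-6.2, 2.2, 23.2]
gripper_width: 0.0129
the job is handed in; nothing more can be done
None
the job is handed in; nothing more can be done
```

I lifted the spindle from its stand, carried it over the stirrer and lined its key up with the hub's slot, measured at about −0.22 rad. The key dropped in without any searching, and I pushed the spindle home against the ejector. I handed the job in at about 9.9 s, still gripping and pushing.

**Last checks before hand-in:**
- **Home position:** the arm stopped hard at TCP z 0.1274 m, where the flange should meet the hub. The nib in the picture was within about 2 mm of its predicted place.
- **Spring:** just before the stop the push was about 12 N with the spindle's weight allowed for, which matches the ejector fully down. I could not read the ejector joint itself.
- **Hold:** a steady push of about 23 N over the last 0.5 s, gripper tilt under 0.01 rad, and fingers closed on the grip at about 13 mm.
- **Bystanders:** by eye in the last scene picture, all were where they started.

**What disagreed:**
- About 6 N of sideways force remained while holding. It comes from a slight sideways offset in the bore.
- The two cameras put the slot's direction 0.03–0.06 rad apart and the hub's centre about 1–2 mm apart. Both were small enough not to stop the key or shaft going in.

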